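Load the backup cartridge into the site recorder

ROBOT

A 7-joint arm with a two-finger parallel gripper is mounted at the origin on the work surface. World frame = base frame: x ahead of the robot, y to its left, z up, the work surface at z = 0. Lengths are in m, angles in rad, forces in N, time in s.
With the tool pointing down it reaches from about 0.4 to 0.875 m from the base axis. Payload 4.4 kg.
Tool frame: the origin (TCP) lies midway between the tips of the shut fingers; the grasp point (between the pads) lies manip.grip_depth behind it (manip.grip_depth is the distance from the TCP to the grasp point, in m); x points along the fingers, y is the direction in which the jaws open and shut, and the axes are right-handed (so a half turn about x gives the same grasp; the last joint's range is limited). The gripper opens to 85 mm and grips with 20 to 120 N. Pads are 22 mm wide; open, the fingers measure 114 mm over their backs; the gripper's body (76 mm by 85 mm) begins 54 mm behind the grasp point. The pads swing forward as they close: fully open they stand 13 mm farther back than shut.
Start: joints at [-0.066, 0.628, 0.038, 1.517, -0.027, 0.996, -0.02], TCP at [0.65, 0, 0.231] pointing down, gripper open.
Joint ranges: [-3.06, 3.06], [-0.37, 2.12], [-1.25, 1.32], [0.18, 2.47], [-1.1, 4.24], [0.23, 1.98], [-2.94, 2.94]. Speed limits (rad/s): [2.57, 2.57, 3.14, 3.14, 3.14, 3.14, 3.14].

INTERFACE

Orientations are given as a unit quaternion [w, x, y, z].
In Python, from cell import manip, effector, planner, optics, order, sensors gives the robot as it stands. The module is installed in compiled form; this text tells all that it offers. Calls block until the motion is done:
- manip.reach(position, orientation): joint-space move of the TCP to a pose.
- manip.movel(position, frame=None, vel=0.15): straight line of the TCP; frame=None keeps the orientation; vel is the mean speed in m/s.
- manip.movej(angles): joint-space move.
- effector.move_gripper(opening, strength=None): opening from 0.0 (shut) to 1.0 (fully open); strength is the grip in N (None keeps the last); returns when the fingers have stopped.
- manip.sleep(seconds).
- planner.solve_ik(position, orientation): joint angles nearest the present ones, or None.
- optics.capture(name): name is "scene" or "side" or "wrist"; returns a dict with "image" (384x512x3 uint8, red, green, blue), "depth" (384x512 float32, m along the optical axis (not along the pixel's ray), 0 where there is no reading), "fx", "fy", "cx", "cy" (pixels), "pose" (4x4, takes a point from camera to world coordinates); the wrist camera has in their place "tool_from_camera" (4x4, takes a point from camera to tool coordinates, whose origin is the TCP and whose axes are the tool frame's). Camera axes: x right, y down, z forward; pixel columns grow to the right and rows downward; lengths in m; the calibration is good to about 2 mm. A picture is of the moment at which its call begins: read the wrist's pose just before it.
A pose or a line that the arm cannot do raises manip.Unreachable and nothing moves.
- order.close_job(): hands the job in, once; it reports no verdict.
Trained networks look in a picture, given as the dict that the camera call returned (one of the last four; its "shot" number tells which), for a name from the list of things; names that differ only in an ending like _2 or _b are one class to them, and where a whole thing is asked for, a point or a joint stands for the part that bears it (a point fixed in the world has none). Each returns a list of dicts, best first, with "score" (0 to 1); they miss things now and then, are a little off and sometimes report something else, mostly with a low value. They report only what shows in the picture. A call takes as long as a camera call. They do not tell look-alikes from the thing itself.
- optics.search_frame(picture, thing): "at" ([row, column] in pixels, amid what is visible of it).
Readings, each from a call of its own:
- sensors.current_time_s(): time.
- sensors.current_joint_positions(): joint angles.
- sensors.current_joint_velocities(): joint speeds.
- sensors.current_effort(): joint torques, N m.
- sensors.current_eef_pos(): TCP position.
- sensors.current_tool_rot(): TCP orientation.
- sensors.current_contact_force(): force on the tool from outside, world axes, zero at the start.
- sensors.current_ft_torque(): the same for the moment, N m.
- sensors.current_width(): opening from 0.0 (shut) to 1.0 (fully open).
Only numpy, scipy, OpenCV 4.12 (cv2) and the standard library are available. Lean on these libraries where they do the work, as an engineer would, in place of code of your own. Each camera call takes 0.05 s, during which the arm holds its last target.

TASK

Press the release button on top of the recorder so that its latched tray springs out, and set the cartridge flat in the tray's recess. Then push the tray home by its front plate until it clicks and stays shut with the cartridge inside; work gently, forcing neither the button nor the tray, and leave everything else on the desk in its place.

Things in the scene. Friction and masses are not known exactly. Their poses are not given: they have to be found in the camera images.
- unit: the recorder: a fixed grey plastic box, 160 deep (x) by 150 wide (y) by 62 mm high; origin at the centre of its underside on the desk. Its x axis points from its front to its back, level; the tray leaves through the front, towards -x. The tray's centre line is at y = -20 mm, the button is on the top at x = -30, y = +45 mm.
- tray (a joint): tray travel in m: 0 latched, 0.075 fully out. Springs push it out: 12 N at 0, 6 N from 0.004, 2.5 N fully out; it stays shut only if latched. Pushing in takes 3 to 6 N, and 9 to 14 N over the last 12 mm, where a sprung catch is ridden over; at 0 it clicks, under about 12 N, and a rigid stop comes at -0.0015. About 15 N of push is enough; over 25 N in all is rough.
- tray_front (a point): centre of the outer face of the tray's front plate (black plastic, 72 wide by 40 high by 8 mm thick, upright, 7 to 47 mm above the desk); the face looks to the recorder's -x. Axes as the recorder's. Shut, it stands 8.5 mm in front of the box's front. It is pushed towards the recorder's +x.
- tray_recess (a point): centre of the floor of the tray's recess, 10 mm above the desk; same axes as the recorder. The recess is 60 mm (x) by 44 mm (y), with walls 4 mm thick beside it that stand 6 mm above its floor, and the front plate (37 mm above its floor) 3 mm beyond its front edge. With the tray fully out its centre is 43 mm in front of the box.
- button (a joint): travel of the release button in m, 0 at rest, grows as it is pressed down, 0.006 at its rigid end. Sprung: 2 N to start, 4.4 N at the end. The tray is let go at 2 to 5 mm, at 3 to 5 N. It is also seen to dip and jump up again as the tray rides over the catch.
- button_top (a point): centre of the top of the release button, a round black cap 28 mm in diameter that stands 10 mm proud of the recorder's top (72 mm above the desk). Pressed straight down; more than 25 N is rough.
- cartridge_center (a point): centre (half-way up) of the loose cartridge, a plain black plastic block with a small blank label on top, 56 (x) by 40 (y) by 30 mm high, 120 g, lying flat on the desk. Either way round fits the recess, long side along the recorder's x.
- stapler: bystander, black desk stapler 104 x 34 x 45 mm, origin under its centre, loose on the desk; leave it
- stamp_tin: bystander, flat steel stamp-pad tin 87 x 60 x 18 mm, origin under its centre, loose; leave it
- mug: bystander, white mug 80 mm across, 90 mm high, origin under its centre, loose; leave it
- mouse: bystander, round computer mouse 62 mm across, 34 mm high, origin under its centre, loose; leave it
- pen_pot: bystander, square steel pen pot 70 x 70 x 90 mm (pens up to 141 mm), origin under its centre, loose; leave it
Not all that is in view belongs to the job. Leave any brown or purple look-alike of the unit alone. Leave any purple look-alike of the part that bears cartridge_center alone.

How it is judged:
On the way, in this order (a step that is already met when the one before it is completed fails the run):
1. the release has let the tray spring out (value of joint tray above 0.06 m), for 0.2 s.
2. the cartridge lies flat in the recess of the open tray, let go (x of cartridge_center in the frame of tray_recess between -0.004 and 0.004 m and y of cartridge_center in the frame of tray_recess between -0.004 and 0.004 m and z of cartridge_center in the frame of tray_recess between 0.01 and 0.018 m and angle between cartridge_center's own z axis and vertical below 0.1 rad and value of joint tray above 0.05 m and contact force between the fingers and cartridge below 0.3 N), for 0.2 s.
At the end, for the whole second after the job is handed in: The tray is latched shut (travel under 3 mm, the button up again within 1.5 mm) with the cartridge lying flat in its recess (centre within 4 mm of the recess centre, at rest) (x of cartridge_center in the frame of tray_recess between -0.004 and 0.004 m and y of cartridge_center in the frame of tray_recess between -0.004 and 0.004 m and z of cartridge_center in the frame of tray_recess between 0.01 and 0.018 m and angle between cartridge_center's own z axis and vertical below 0.1 rad and value of joint tray below 0.003 m and value of joint button below 0.0015 m and linear speed of cartridge below 0.02 m/s); the robot touches nothing.
It fails at once if the tray is forced (more than 25 N from the robot) (contact force between any of the fingers, the arm and tray above 25 N).
It fails at once if the button is forced (more than 25 N from the robot) (contact force between any of the fingers, the arm and button above 25 N).
It fails at once if the stapler, stamp-pad tin, mug, mouse or pen pot is pushed from its place (more than 30 mm) (distance of any of stapler, stamp_tin, mug, mouse, pen_pot from where it was at the start of the episode above 0.03 m).
It also fails if it takes over 72 s, if anything falls off the work surface, if the arm or the gripper's body presses on something with over 40 N, if the wrist force passes 120 N, or if a joint passes its speed limit or range.

## Working session

There is one attempt and no reset: what is moved stays moved. The work goes in short steps, each a Python script; the robot and the scene stay as the last script left them, time stands still between calls to the robot, and variables do not carry over. Pictures are saved under pics/ and viewed, and the job is handed in when it is done.

```bash
mkdir -p pics; ls; python3 - <<'E'
from cell import manip, optics, sensors
import cv2,numpy as np
print(manip.grip_depth, sensors.current_time_s(), sensors.current_tool_rot(), sensors.current_eef_pos())
for n in ["scene","side","wrist"]:
    p=optics.capture(n)
    cv2.imwrite(f"pics/{n}0.png",p["image"][:,:,::-1])
    np.savez(f"{n}0.npz",**{k:v for k,v in p.items()})
    print(n,p["fx"],p.get("pose"))
    for t in ["unit","tray_front","button_top","cartridge_center","stapler","mouse","stamp_tin","mug","pen_pot"]:
        print(t,[(np.round(d["at"]).tolist(),round(d["score"],2)) for d in optics.search_frame(p,t)])
E
```

```text
pics
0.0187 0.0 [-0.49953015 -0.49952935 -0.50045709  0.50048254] [6.49385667e-01 3.34693022e-05 2.30392945e-01]
scene 387.35477148998183 [[ 0.52524758  0.68400312 -0.50621607  1.04995384]
 [ 0.85094744 -0.42349323  0.31071198 -0.27707734]
 [-0.00185111 -0.59396399 -0.8044895   0.86124452]
 [ 0.          0.          0.          1.        ]]
unit [([151.0, 205.0], 0.84), ([188.0, 308.0], 0.82), ([164.0, 111.0], 0.58)]
tray_front []
button_top [([130.0, 222.0], 0.47)]
cartridge_center [([231.0, 80.0], 0.76), ([247.0, 114.0], 0.69)]
stapler [([261.0, 178.0], 0.91)]
mouse [([108.0, 306.0], 0.59)]
stamp_tin [([204.0, 165.0], 0.93)]
mug [([154.0, 376.0], 0.61)]
pen_pot [([270.0, 295.0], 0.79)]
side 460.9847648609327 [[-7.40953931e-01 -4.77771799e-01  4.71933661e-01 -1.58982175e-02]
 [-6.71555165e-01  5.26133039e-01 -5.21725681e-01  6.16340260e-01]
 [ 9.65926057e-04 -7.03504181e-01 -7.10690463e-01  9.29367841e-01]
 [ 0.00000000e+00  0.00000000e+00  0.00000000e+00  1.00000000e+00]]
unit [([238.0, 312.0], 0.82), ([228.0, 190.0], 0.78), ([208.0, 397.0], 0.64), ([154.0, 339.0], 0.35)]
tray_front [([220.0, 427.0], 0.72), ([242.0, 218.0], 0.7), ([257.0, 332.0], 0.58)]
button_top [([246.0, 300.0], 0.48)]
cartridge_center [([154.0, 337.0], 0.65), ([158.0, 375.0], 0.54)]
stapler [([155.0, 283.0], 0.68)]
mouse [([245.0, 222.0], 0.67), ([345.0, 210.0], 0.65)]
stamp_tin [([188.0, 320.0], 0.82), ([237.0, 184.0], 0.63), ([153.0, 191.0], 0.16)]
mug [([270.0, 112.0], 0.78), ([242.0, 221.0], 0.39), ([228.0, 193.0], 0.24)]
pen_pot [([153.0, 191.0], 0.6)]
wrist 297.3721843630242 None
unit [([179.0, 48.0], 0.97), ([306.0, 20.0], 0.82), ([49.0, 206.0], 0.65)]
tray_front [([42.0, 114.0], 0.68)]
button_top []
cartridge_center [([361.0, 180.0], 0.42), ([190.0, 394.0], 0.4)]
stapler [([315.0, 239.0], 0.97)]
mouse []
stamp_tin [([285.0, 106.0], 0.72)]
mug []
pen_pot [([189.0, 391.0], 0.91)]
```

View pics/scene0.png

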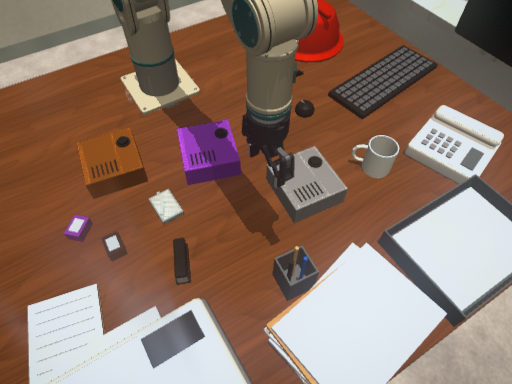

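View pics/side0.png

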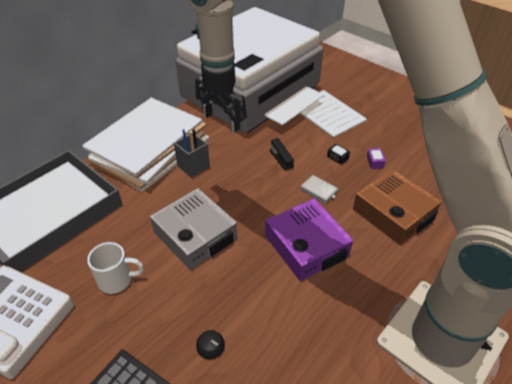

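View pics/wrist0.png

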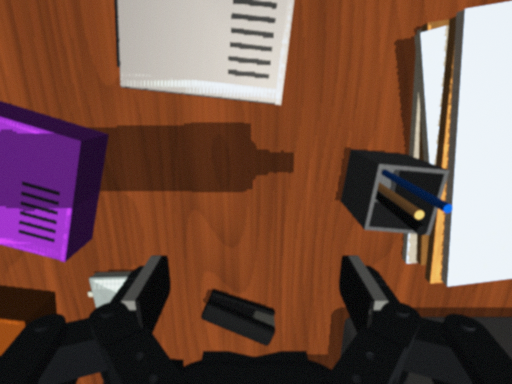

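Candidates, as pixels in scene/side. Recorder: grey (188,308)/(228,190), purple (151,205)/(238,312), brown (164,111)/(208,397); I choose grey. Cartridge: black with label (245,114)/(154,338), purple (227,77)/(158,375); I choose black. Next I measure both from the point clouds.

```bash
cat > h.py <<'E'
import numpy as np,cv2
def cloud(p,pose=None):
    d=p["depth"];v,u=np.mgrid[:d.shape[0],:d.shape[1]]
    P=np.stack([(u-p["cx"])/p["fx"]*d,(v-p["cy"])/p["fy"]*d,d],-1)
    T=p["pose"] if pose is None else pose
    W=P@T[:3,:3].T+T[:3,3]; W[d==0]=np.nan
    return W
def Rq(q):
    from scipy.spatial.transform import Rotation as R
    return R.from_quat([q[1],q[2],q[3],q[0]]).as_matrix()
E
python3 - <<'E'
from h import *
for n in ["scene","side"]:
    p=dict(np.load(n+"0.npz",allow_pickle=True));W=cloud(p);im=p["image"].astype(int)
    px=dict(unit=(188,308),cart=(245,114)) if n=="scene" else dict(unit=(228,190),cart=(154,338))
    hsv=cv2.cvtColor(p["image"],cv2.COLOR_RGB2HSV)
    for k,(r,c) in px.items():
        w0=W[r,c]; print(n,k,w0)
        zr=(0.057,0.068) if k=="unit" else (0.024,0.036)
        R=0.16 if k=="unit" else 0.05
        m=(W[...,2]>zr[0])&(W[...,2]<zr[1])&(np.hypot(W[...,0]-w0[0],W[...,1]-w0[1])<R)
        if k=="unit": m&=hsv[...,1]<60
        nl,lab=cv2.connectedComponents(m.astype(np.uint8)); 
        l=np.bincount(lab[lab>0]).argmax(); q=W[lab==l]
        print(len(q),"zmed",np.median(q[:,2]),cv2.minAreaRect((q[:,:2]*1000).astype(np.float32)))
    # button
    w0=W[px["unit"]]
    m=(W[...,2]>.0685)&(W[...,2]<.076)&(np.hypot(W[...,0]-w0[0],W[...,1]-w0[1])<.12)&(hsv[...,2]<80)
    q=W[m]; print("button",len(q),np.median(q,0))
    for nm,(r,c) in (("scene",(227,77)),):
        pass
    print("plane z",np.nanmedian(W[...,2][(abs(W[...,2])<.01)]))
    r,c=px["cart"]; cr=p["image"][r-40:r+40,c-50:c+50,::-1]; cv2.imwrite(f"pics/cart_{n}.png",cv2.resize(cr,None,fx=5,fy=5))
    r,c=px["unit"]; cr=p["image"][r-60:r+60,c-70:c+70,::-1]; cv2.imwrite(f"pics/unit_{n}.png",cv2.resize(cr,None,fx=4,fy=4))
E
```

```text
scene unit [0.63754399 0.14166319 0.0611706 ]
2276 zmed 0.06182087545547316 ((604.1735229492188, 159.2122039794922), (152.82818603515625, 160.72354125976562), 84.65462493896484)
scene cart [ 0.51307863 -0.33454397  0.03052568]
369 zmed 0.029778388252255095 ((505.38433837890625, -335.91912841796875), (40.44999313354492, 58.86357116699219), 88.29871368408203)
button 64 [0.57984465 0.20581452 0.07210851]
plane z -8.703238983898132e-05
side unit [0.58802417 0.18377075 0.06053351]
2924 zmed 0.06147673277903526 ((603.3209228515625, 161.42779541015625), (151.29530334472656, 164.28114318847656), 83.55712890625)
side cart [ 0.49641116 -0.31960179  0.02985093]
188 zmed 0.028871233647531913 ((505.176025390625, -333.51654052734375), (43.98442077636719, 58.565345764160156), 87.28231048583984)
button 80 [0.57818061 0.21004983 0.07140763]
plane z -0.00032508731389185863
```

```bash
python3 -c "
import cv2,numpy as np
a=cv2.imread('pics/cart_side.png');b=cv2.imread('pics/unit_side.png')
a=cv2.resize(a,(400,320));b=cv2.resize(b,(373,320));cv2.imwrite('pics/crops.png',np.hstack([a,b]))"
```

```text
(no output)
```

View pics/crops.png

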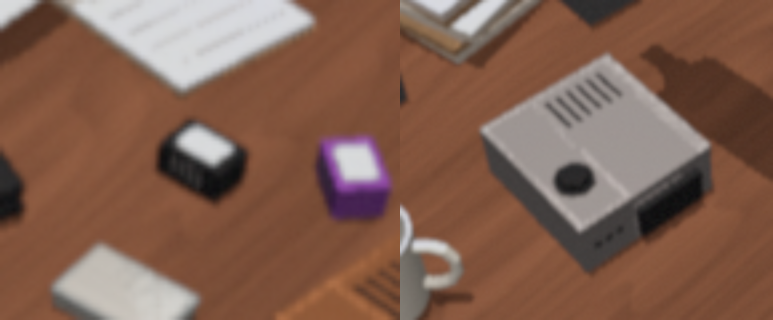

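The side crops show the black cartridge with a white label (154,338), next to the purple one (158,375), and the grey recorder with its button and black front plate (220,207) facing the robot. The fit puts the unit at about (0.604, 0.160) with yaw about -6°, and the button prediction (0.579, 0.208) agrees with the measured one. I'll press the button now with a guard.

```bash
cat >> h.py <<'E'
def quat(yaw):
    # tool x down, jaw (tool y) along (-sin yaw, cos yaw)
    from scipy.spatial.transform import Rotation as R
    x=np.array([0,0,-1.]);y=np.array([-np.sin(yaw),np.cos(yaw),0]);z=np.cross(x,y)
    q=R.from_matrix(np.stack([x,y,z],1)).as_quat();return [q[3],q[0],q[1],q[2]]
UC=np.array([.6037,.1603]);UY=np.radians(-6.)
def u2w(x,y):
    c,s=np.cos(UY),np.sin(UY);return UC+np.array([c*x-s*y,s*x+c*y])
E
python3 - <<'E'
from h import *
from cell import manip,effector,sensors,optics,planner
print(Rq(sensors.current_tool_rot()).round(2).tolist())
b=u2w(-.03,.045);q=quat(UY);print(b)
effector.move_gripper(0.0)
manip.reach([b[0],b[1],.13],q)
manip.movel([b[0],b[1],.078],vel=.1)
f0=np.array(sensors.current_contact_force());print("f0",f0,sensors.current_eef_pos())
for z in np.arange(.075,.0655,-.0007):
    manip.movel([b[0],b[1],z],vel=.03)
    f=np.array(sensors.current_contact_force())-f0
    print(round(z,4),np.round(sensors.current_eef_pos(),4)[2],f.round(1))
    if abs(f[2])>9: break
manip.movel([b[0],b[1],.12],vel=.12)
print(sensors.current_time_s())
p=optics.capture("side");cv2.imwrite("pics/side1.png",p["image"][:,:,::-1]);np.savez("side1.npz",**p)
E
```

```text
[[0.0, 1.0, -0.0], [0.0, -0.0, -1.0], [-1.0, 0.0, -0.0]]
[0.57856812 0.20818934]
f0 [-0.45627469  1.0684811   0.33129432] [0.57902363 0.20812458 0.07827024]
0.075 0.0754 [ 0.7 -0.7 -0.4]
0.0743 0.0744 [ 0.3 -0.2  0.1]
0.0736 0.0735 [ 1.  -1.4  0. ]
0.0729 0.0728 [ 0.7 -1.9 -0. ]
0.0722 0.0722 [ 0.3 -0.4 -0.6]
0.0715 0.0714 [ 0.5 -1.8 -0.3]
0.0708 0.0707 [ 1.  -2.1 -0.2]
0.0701 0.0699 [ 0.3 -0.2 -1. ]
0.0694 0.0693 [ 0.3 -0.8 -1.2]
0.0687 0.0688 [-0.7 -1.5  2.6]
0.068 0.0682 [ 0.3 -1.6  3.2]
0.0673 0.0674 [-0.5 -1.   3.5]
0.0666 0.0666 [-0.2 -1.3  3. ]
0.0659 0.0661 [-1.5 -1.7  4.6]
7.9917
```

View pics/side1.png

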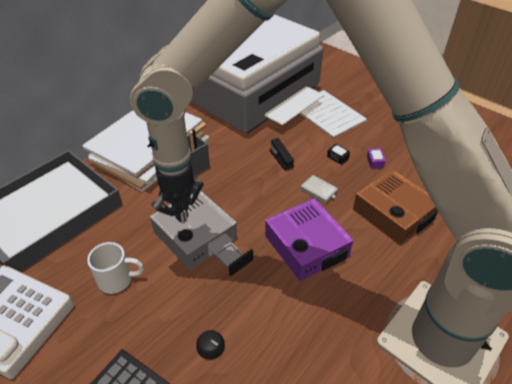

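The tray is out, with its plate at (260,238) in the side view. Next I take wrist views over the tray and then over the cartridge to refine both.

```bash
python3 - <<'E'
from h import *
from cell import manip,effector,sensors,optics,planner
def snap(n):
    P=np.array(sensors.current_eef_pos());R=Rq(sensors.current_tool_rot())
    p=optics.capture("wrist");T=np.eye(4);T[:3,:3]=R;T[:3,3]=P
    p["pose"]=T@p["tool_from_camera"];np.savez(n+".npz",**p);cv2.imwrite(f"pics/{n}.png",p["image"][:,:,::-1])
    return p
r=u2w(-.123,-.02);print("recess",r)
p=optics.capture("wrist");print(np.array(p["tool_from_camera"]).round(3).tolist())
manip.reach([r[0]-.02,r[1],.22],quat(UY))
snap("w_tray")
effector.move_gripper(0.75)
manip.reach([.485,-.335,.2],quat(np.radians(-2)))
p=snap("w_cart")
for t in("cartridge_center","stapler","stamp_tin"):print(t,[(d["at"],round(d["score"],2)) for d in optics.search_frame(p,t)])
print(sensors.current_time_s(),sensors.current_width())
E
python3 -c "
import cv2,numpy as np
cv2.imwrite('pics/w_both.png',cv2.resize(np.hstack([cv2.imread('pics/w_tray.png'),cv2.imread('pics/w_cart.png')]),(800,300)))"
```

```text
recess [0.47928324 0.15326656]
[[0.0, -0.319, 0.948, -0.142], [1.0, -0.0, -0.0, -0.001], [0.0, 0.948, 0.319, -0.082], [0.0, 0.0, 0.0, 1.0]]
cartridge_center [([106.2, 190.8], 0.85), ([190.7, 253.4], 0.74), ([149.8, 387.5], 0.66)]
stapler [([257.0, 364.2], 0.97)]
stamp_tin [([146.1, 389.8], 0.76)]
11.45 0.7510172541741461
```

View pics/w_both.png

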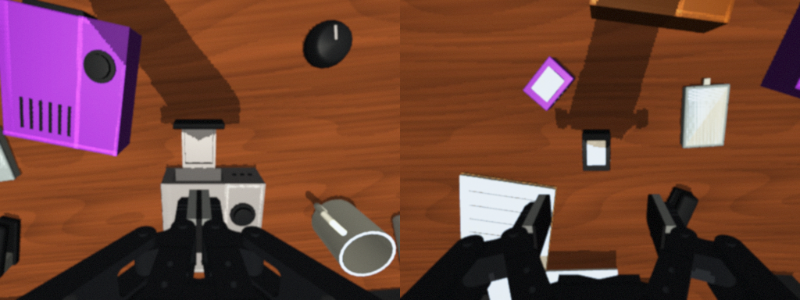

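Left: tray extending from the box, plate (124,198), light recess (148,198). Right: black cartridge (150,595) lying square with the view, purple one at (82,548), tin and stapler clear. Next I fit both.

```bash
python3 - <<'E'
from h import *
def comp(W,m,seed=None):
    nl,lab,st,_=cv2.connectedComponentsWithStats(m.astype(np.uint8));l=1+st[1:,4].argmax()
    return lab==l
p=dict(np.load("w_cart.npz",allow_pickle=True));W=cloud(p)
print("cart px",W[191,253])
m=(W[...,2]>.024)&(W[...,2]<.036)&(np.hypot(W[...,0]-.505,W[...,1]+.335)<.05)
q=W[comp(W,m)];print(len(q),np.median(q[:,2]),cv2.minAreaRect((q[:,:2]*1000).astype(np.float32)),np.ptp(q[:,:2],axis=0))
# obstacles around cartridge
m=(W[...,2]>.006)&(np.hypot(W[...,0]-.505,W[...,1]+.335)<.11)&(W[...,2]<.06)
nl,lab,st,_=cv2.connectedComponentsWithStats(m.astype(np.uint8))
for i in range(1,nl):
    if st[i,4]>30:
        q=W[lab==i];print("obs",st[i,4],q.min(0).round(3),q.max(0).round(3))
p=dict(np.load("w_tray.npz",allow_pickle=True));W=cloud(p)
im=p["image"];r=np.array([.479,.153])
near=np.hypot(W[...,0]-r[0],W[...,1]-r[1])<.08
for nm,a,b in(("plate top",.043,.052),("floor",.006,.013),("walls",.0135,.019)):
    m=near&(W[...,2]>a)&(W[...,2]<b)
    if nm!="plate top": m&=im.min(-1)>90
    m=comp(W,m);q=W[m];print(nm,len(q),np.median(q,0).round(4),cv2.minAreaRect((q[:,:2]*1000).astype(np.float32)))
q=W[(W[...,2]>.058)&(W[...,2]<.066)&(im.min(-1)>90)&(W[...,0]<.7)&(abs(W[...,1]-.16)<.1)]
# front edge of box: min x per y bin
ys=np.arange(.10,.23,.008);pts=[]
for y in ys:
    s=q[abs(q[:,1]-y)<.004]
    if len(s)>3: pts.append((y,s[:,0].min()))
pts=np.array(pts);print("front edge",pts.round(4).tolist(),np.polyfit(pts[:,0],pts[:,1],1))
print("unit y extent near front",q[:,1].min(),q[:,1].max())
print("pred front",u2w(-.08,.075),u2w(-.08,-.075))
cr=im[120:260,190:330,::-1];cv2.imwrite("pics/traycrop.png",cv2.resize(cr,None,fx=4,fy=4))
E
```

```text
cart px [ 0.50075639 -0.33583208  0.02938962]
1737 0.02958585815661663 ((504.55230712890625, -338.338134765625), (40.684776306152344, 55.075286865234375), 88.36836242675781) [0.05579195 0.04123194]
obs 954 [ 0.401 -0.416  0.006] [ 0.443 -0.364  0.032]
obs 1873 [ 0.476 -0.359  0.007] [ 0.532 -0.318  0.032]
obs 118 [ 0.567 -0.425  0.006] [ 0.585 -0.407  0.011]
plate top 491 [0.4423 0.1548 0.0461] ((442.2057800292969, 154.49205017089844), (71.47335052490234, 7.6148247718811035), 83.96638488769531)
floor 1539 [0.4823 0.1508 0.0093] ((482.8028869628906, 150.6475067138672), (43.94770812988281, 54.002567291259766), 84.34986877441406)
walls 406 [0.492  0.1462 0.0152] ((483.37310791015625, 150.58554077148438), (51.924224853515625, 57.87586212158203), 83.88203430175781)
front edge [[0.1, 0.5169], [0.108, 0.518], [0.116, 0.5189], [0.124, 0.5197], [0.132, 0.5208], [0.14, 0.5209], [0.148, 0.5221], [0.156, 0.5229], [0.164, 0.5241], [0.172, 0.5245], [0.18, 0.5258], [0.188, 0.5261], [0.196, 0.5267], [0.204, 0.5275], [0.212, 0.5284], [0.22, 0.5292], [0.228, 0.5305]] [0.10137464 0.50707443]
unit y extent near front 0.06001628961676421 0.24049219785656506
pred front [0.53197788 0.24325142] [0.51629861 0.09407313]
```

View pics/traycrop.png

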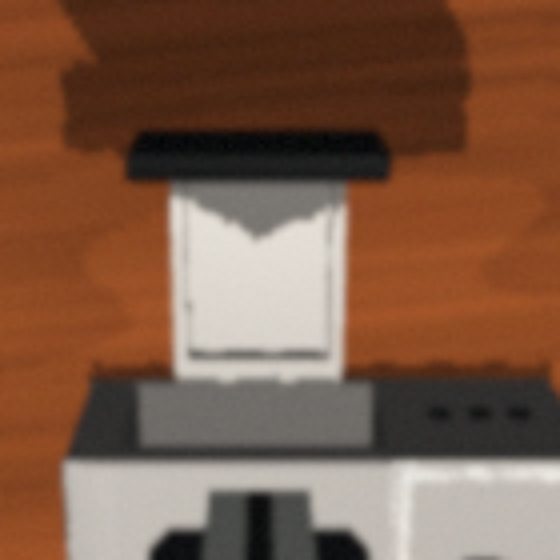

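```bash
cat >> h.py <<'E'
def snap(n):
    from cell import sensors,optics
    P=np.array(sensors.current_eef_pos());R=Rq(sensors.current_tool_rot())
    p=optics.capture("wrist");T=np.eye(4);T[:3,:3]=R;T[:3,3]=P
    p["tool"]=T;p["pose"]=T@p["tool_from_camera"];np.savez(n+".npz",**p);cv2.imwrite(f"pics/{n}.png",p["image"][:,:,::-1])
    return p
E
python3 - <<'E'
from h import *
from cell import manip,effector,sensors,optics
y=np.radians(-1.7)
manip.reach([.505,-.337,.08],quat(y))
manip.movel([.505,-.337,.006],vel=.08)
print(sensors.current_eef_pos(),sensors.current_contact_force())
effector.move_gripper(0.0,30)
print("w",sensors.current_width()*85)
manip.movel([.505,-.337,.10],vel=.12)
print("w",sensors.current_width()*85,sensors.current_eef_pos(),sensors.current_time_s())
p=snap("w_held")
W=cloud(p,np.array(p["tool_from_camera"]))
m=(abs(W[...,1])<.04)&(abs(W[...,2])<.05)&(abs(W[...,0])<.06)
q=W[m];print(len(q),np.percentile(q,[2,50,98],axis=0).round(4).tolist())
E
```

```text
[ 0.50545152 -0.33719196  0.00644652] [ 1.0527911  -0.32168477  0.53099887]
w 39.16837683878609
w 39.12712678784219 [ 0.50433711 -0.33673083  0.09927484] 14.35
17500 [[-0.0572, -0.0378, -0.0281], [-0.0233, 0.0001, -0.0086], [-0.0012, 0.0388, 0.0246]]
```

View pics/w_held.png

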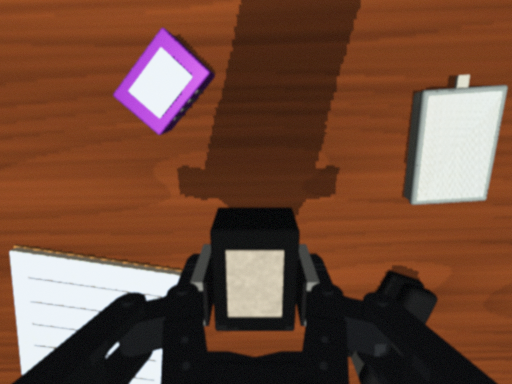

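The cartridge is held with its top face visible, rows 222-328 and columns 213-298. Next I measure it in the tool frame.

```bash
python3 - <<'E'
from h import *
p=dict(np.load("w_held.npz",allow_pickle=True));W=cloud(p,np.array(p["tool_from_camera"]))
im=p["image"]
for r in range(205,350,6):
    print(r,W[r,256].round(4),im[r,256].tolist())
for r in (245,290): 
    print([ (c,W[r,c].round(4).tolist()) for c in list(range(206,218,2))+list(range(292,306,2))])
m=(W[...,0]>-.030)&(W[...,0]<-.018)&(abs(W[...,2])<.032)&(abs(W[...,1])<.0195)
q=W[m];print(len(q),cv2.minAreaRect((q[:,1:]*1000).astype(np.float32)),np.median(q[:,0]))
c=np.array(p["tool_from_camera"]);print(c)
E
```

```text
205 [0.1006 0.0007 0.0056] [82, 44, 22]
211 [-0.      0.0002 -0.0276] [9, 7, 9]
217 [-0.0094  0.0001 -0.0282] [10, 10, 15]
223 [-0.0159  0.0001 -0.0279] [14, 12, 16]
229 [-0.0226  0.     -0.0279] [17, 13, 14]
235 [-0.0224  0.0001 -0.0249] [25, 25, 25]
241 [-0.0233  0.0001 -0.0224] [21, 24, 22]
247 [-0.0224  0.0001 -0.019 ] [16, 17, 16]
253 [-0.0231  0.0001 -0.0163] [206, 197, 173]
259 [-0.0234  0.0001 -0.0134] [203, 192, 171]
265 [-0.0224  0.0001 -0.0097] [210, 201, 176]
271 [-0.0247  0.0001 -0.008 ] [211, 202, 178]
277 [-0.0228  0.0001 -0.0036] [211, 202, 181]
283 [-0.0237  0.0001 -0.001 ] [210, 202, 179]
289 [-0.0236  0.0001  0.0024] [202, 192, 170]
295 [-0.0236  0.0001  0.0057] [210, 200, 178]
301 [-0.0236  0.0001  0.0091] [207, 197, 177]
307 [-0.0231  0.0001  0.0129] [206, 197, 175]
313 [-0.0227  0.0001  0.0168] [218, 208, 186]
319 [-0.0228  0.0001  0.0203] [22, 20, 24]
325 [-0.0222  0.0001  0.0244] [14, 18, 20]
331 [0.0997 0.0009 0.1406] [110, 58, 30]
337 [0.1006 0.001  0.1491] [135, 68, 31]
343 [0.1    0.001  0.1562] [129, 65, 31]
349 [0.0996 0.001  0.1637] [124, 63, 28]
[(206,
[... 609 characters left out ...]
8, -0.0196, 0.0028]), (216, [-0.0227, -0.0188, 0.0036]), (292, [-0.0237, 0.017, 0.0029]), (294, [-0.0223, 0.0181, 0.0039]), (296, [-0.0216, 0.0192, 0.0044]), (298, [-0.0282, 0.019, -0.0004]), (300, [-0.032, 0.0192, -0.0031]), (302, [-0.0374, 0.0191, -0.007]), (304, [-0.0376, 0.0199, -0.0071])]
8850 ((-0.011297225952148438, -0.20238685607910156), (38.95633316040039, 56.80678176879883), 0.025681808590888977) -0.022903081760496567
[[ 2.96271350e-04 -3.18604638e-01  9.47887650e-01 -1.42030590e-01]
 [ 9.99999947e-01 -3.00988924e-05 -3.22676408e-04 -6.47691924e-04]
 [ 1.31336568e-04  9.47887696e-01  3.18604612e-01 -8.24661393e-02]
 [ 0.00000000e+00  0.00000000e+00  0.00000000e+00  1.00000000e+00]]
```

The cartridge centre is within 0.5 mm of the TCP in both directions, and its bottom is 7 mm beyond the TCP. I'll hover over the recess and check it against the plate.

```bash
python3 - <<'E'
from h import *
from cell import manip,effector,sensors,optics
t=[.4793,.151]
manip.movel([.50,-.30,.16],vel=.3)
manip.reach([*t,.14],quat(UY))
manip.movel([*t,.060],vel=.12)
manip.sleep(.2)
print(sensors.current_eef_pos(),sensors.current_time_s(),sensors.current_width()*85)
p=snap("w_hov");W=cloud(p)
m=(W[...,2]>.043)&(W[...,2]<.051)&(W[...,0]<.46)&(abs(W[...,1]-.153)<.05)&(p["image"].max(-1)<90)
q=W[m];print("plate",len(q),np.median(q,0),cv2.minAreaRect((q[:,:2]*1000).astype(np.float32)))
WT=cloud(p,np.array(p["tool_from_camera"]))
m=(WT[...,0]>-.030)&(WT[...,0]<-.018)&(abs(WT[...,2])<.032)&(abs(WT[...,1])<.0195)
q=W[m];print("cart",cv2.minAreaRect((q[:,:2]*1000).astype(np.float32)))
m=(W[...,2]>.008)&(W[...,2]<.0185)&(W[...,0]<.525)&(abs(W[...,1]-.153)<.03)&(p["image"].min(-1)>80)
q=W[m];print("tray",len(q),cv2.minAreaRect((q[:,:2]*1000).astype(np.float32)))
E
```

```text
[0.47984874 0.15117298 0.06070195] 17.4583 38.89769989545482
plate 1927 [0.44230459 0.15495125 0.04619897] ((442.61273193359375, 154.55484008789062), (71.94642639160156, 8.120946884155273), 84.21556854248047)
cart ((479.5911560058594, 151.17465209960938), (38.977630615234375, 57.021263122558594), 83.97339630126953)
tray 1166 ((462.494873046875, 152.66610717773438), (52.11320114135742, 13.526529312133789), 82.6545639038086)
```

View pics/w_hov.png

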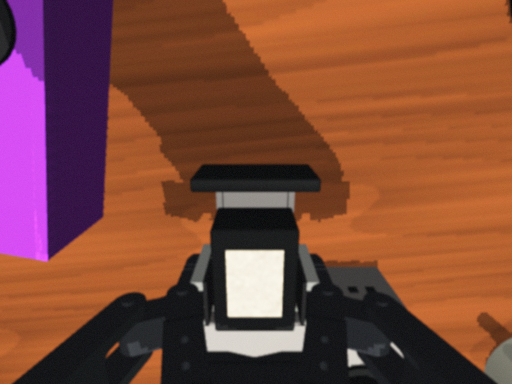

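The cartridge centre (0.4796, 0.1512) agrees with the recess derived from the plate (0.4794, 0.1507), well inside the ±2 mm clearance. I'll lower it with a guard.

```bash
python3 - <<'E'
from h import *
from cell import manip,effector,sensors,optics
t=[.4790,.1506]
f0=np.array(sensors.current_contact_force())
manip.movel([*t,.030],vel=.08)
for z in (.026,.023,.021,.0195,.0185,.0178):
    manip.movel([*t,z],vel=.04)
    f=np.array(sensors.current_contact_force())-f0;print(z,np.round(sensors.current_eef_pos(),4),f.round(1))
    if f[2]>4: break
effector.move_gripper(0.62)
manip.sleep(.2)
print(np.round(sensors.current_contact_force()-f0,1),sensors.current_width()*85)
manip.movel([*t,.12],vel=.12)
p=snap("w_placed");W=cloud(p)
m=(W[...,2]>.034)&(W[...,2]<.044)&(np.hypot(W[...,0]-.479,W[...,1]-.151)<.045)
nl,lab,st,_=cv2.connectedComponentsWithStats(m.astype(np.uint8));q=W[lab==1+st[1:,4].argmax()]
print("cart",len(q),np.median(q[:,2]),np.percentile(q[:,2],[5,95]),cv2.minAreaRect((q[:,:2]*1000).astype(np.float32)))
m=(W[...,2]>.044)&(W[...,2]<.051)&(W[...,0]<.46)&(abs(W[...,1]-.153)<.05)&(p["image"].max(-1)<90)
q=W[m];print("plate",len(q),cv2.minAreaRect((q[:,:2]*1000).astype(np.float32)))
print(sensors.current_time_s())
E
```

```text
0.026 [0.4791 0.1506 0.0261] [ 0.9 -0.3 -0.1]
0.023 [0.4789 0.1506 0.0229] [ 0.9  0.1 -0.9]
0.021 [0.4789 0.1506 0.0209] [ 0.2 -0.7 -1.1]
0.0195 [0.4789 0.1506 0.0194] [ 1.1  0.5 -0.6]
0.0185 [0.479  0.1506 0.0184] [ 0.7  0.7 -0.9]
0.0178 [0.479  0.1506 0.0178] [ 0.6 -0.3 -0.8]
[ 1.4 -0.1  0.9] 52.654062535831166
cart 3331 0.03953675895919276 [0.03813097 0.04072134] ((478.3086853027344, 149.9965362548828), (40.82758712768555, 55.732486724853516), 83.45358276367188)
plate 1052 ((442.58831787109375, 154.84674072265625), (71.76043701171875, 7.820537567138672), 83.93084716796875)
21.0667
```

View pics/w_placed.png

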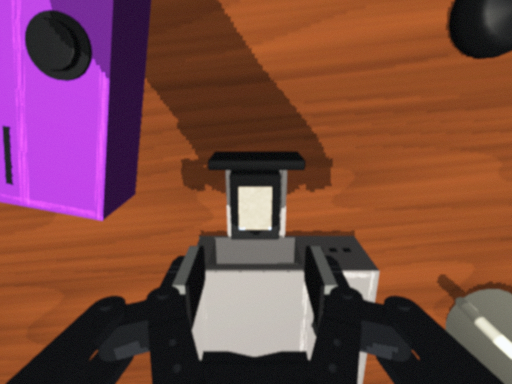

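The cartridge is seated flat (top at 39.5 mm against 40 expected, centre within about 1 mm of the recess). Next I check clearance and approach the front plate with the fingers shut.

```bash
python3 - <<'E'
from h import *
from cell import manip,effector,sensors,optics,planner
p=dict(np.load("w_placed.npz",allow_pickle=True));W=cloud(p);im=p["image"].astype(int)
m=(im[...,2]>im[...,1]+60)&(W[...,2]>.03);print("purple max y",np.nanpercentile(W[m][:,1],99.5),W[m].max(0))
d=np.array([np.cos(UY),np.sin(UY)]);face=np.array([.4387,.1550])
q=quat(UY)
for s in (-.035,.0,.064): 
    t=face+d*s;print(t,planner.solve_ik([*t,.02],q) is not None)
t=face-d*.033
effector.move_gripper(0.0)
manip.movel([*(t),.12],vel=.15)
manip.movel([*t,.02],vel=.1)
manip.sleep(.2)
print(sensors.current_eef_pos(),np.round(sensors.current_contact_force(),1),sensors.current_time_s())
p=snap("w_pre")
p=optics.capture("side");cv2.imwrite("pics/side2.png",p["image"][:,:,::-1])
E
python3 -c "
import cv2,numpy as np
cv2.imwrite('pics/pre.png',cv2.resize(np.hstack([cv2.imread('pics/w_pre.png'),cv2.imread('pics/side2.png')]),(800,300)))"
```

```text
purple max y 0.07839491593191777 [0.46822089 0.08210078 0.06582194]
[0.40389173 0.1586585 ] True
[0.4387 0.155 ] True
[0.5023494  0.14831018] TrueTraceback (most recent call last):
  File "<stdin>", line 12, in <module>
cell.Unreachable: the arm cannot follow that straight line within its joint ranges
[ WARN:0@0.016] global loadsave.cpp:275 findDecoder imread_('pics/w_pre.png'): can't open/read file: check file path/integrity
[ WARN:0@0.016] global loadsave.cpp:275 findDecoder imread_('pics/side2.png'): can't open/read file: check file path/integrity
Traceback (most recent call last):
cv2.error: OpenCV(4.12.0) :-1: error: (-5:Bad argument) in function 'resize'
> Overload resolution failed:
>  - src data type = object is not supported
>  - Expected Ptr<cv::UMat> for argument 'src'
```

```bash
python3 - <<'E'
from h import *
from cell import sensors,planner
d=np.array([np.cos(UY),np.sin(UY)]);face=np.array([.4387,.1550]);q=quat(UY)
print(sensors.current_eef_pos(),sensors.current_joint_positions(),sensors.current_width())
for s in (-.04,-.033,-.025,-.018,-.011):
    for z in (.12,.1,.08,.065,.04,.02):
        a=planner.solve_ik([*(face+d*s),z],q);print(s,z,None if a is None else np.round(a,2))
E
```

```text
[0.40712278 0.15873255 0.12026651] [-0.28335693  0.53204784 -0.21508127  2.19472007  0.25988492  0.43601251
  0.7602716 ] -0.0027088849280539067
-0.04 0.12 [-0.29  0.53 -0.21  2.21  0.26  0.43  0.75]
-0.04 0.1 [-0.31  0.57 -0.19  2.23  0.28  0.37  0.73]
-0.04 0.08 [-0.33  0.61 -0.16  2.24  0.3   0.31  0.71]
-0.04 0.065 [-0.35  0.64 -0.14  2.25  0.32  0.27  0.7 ]
-0.04 0.04 [-0.22  0.71 -0.33  2.25  0.83  0.29  0.19]
-0.04 0.02 [-0.22  0.76 -0.33  2.26  1.    0.27  0.02]
-0.033 0.12 [-0.28  0.53 -0.22  2.2   0.26  0.44  0.76]
-0.033 0.1 [-0.3   0.57 -0.19  2.21  0.28  0.38  0.74]
-0.033 0.08 [-0.32  0.61 -0.17  2.22  0.3   0.32  0.72]
-0.033 0.065 [-0.34  0.64 -0.15  2.23  0.32  0.28  0.71]
-0.033 0.04 [-0.21  0.72 -0.33  2.24  0.8   0.3   0.23]
-0.033 0.02 [-0.21  0.76 -0.33  2.24  0.96  0.28  0.07]
-0.025 0.12 [-0.27  0.54 -0.22  2.18  0.26  0.45  0.77]
-0.025 0.1 [-0.29  0.58 -0.19  2.19  0.28  0.39  0.75]
-0.025 0.08 [-0.31  0.62 -0.17  2.21  0.3   0.34  0.74]
-0.025 0.065 [-0.32  0.65 -0.15  2.21  0.31  0.3   0.72]
-0.025 0.04 [-0.33  0.7  -0.15  2.22  0.41  0.24  0.63]
-0.025 0.02 [-0.2   0.76 -0.33  2.23  0.91  0.29  0.13]
-0.018 0.12 [-0.26  0.54 -0.22  2.16  0.26  0.46  0.78]
-0.018 0.1 [-0.28  0.58 -0.2   2.18  0.28  0.4   0.76]
-0.018 0.08 [-0.3   0.62 -0.17  2.19  0.3   0.35  0.75]
-0.018 0.065 [-0.31  0.65 -0.16  2.2   0.31  0.31  0.73]
-0.018 0.04 [-0.33  0.71 -0.12  2.21  0.34  0.25  0.71]
-0.018 0.02 [-0.19  0.77 -0.33  2.21  0.88  0.3   0.17]
-0.011 0.12 [-0.25  0.55 -0.22  2.15  0.26  0.47  0.79]
-0.011 0.1 [-0.27  0.59 -0.2   2.16  0.28  0.42  0.77]
-0.011 0.08 [-0.29  0.63 -0.18  2.17  0.3   0.36  0.75]
-0.011 0.065 [-0.3   0.66 -0.16  2.18  0.31  0.32  0.74]
-0.011 0.04 [-0.32  0.71 -0.13  2.19  0.34  0.26  0.72]
-0.011 0.02 [-0.19  0.77 -0.33  2.19  0.85  0.31  0.21]
```

The straight descent hits the joint-6 limit, but another arm posture reaches z≈0.02. I'll use joint moves with margin from the plate.

```bash
python3 - <<'E'
from h import *
from cell import manip,effector,sensors,optics,planner
d=np.array([np.cos(UY),np.sin(UY)]);face=np.array([.4387,.1550]);q=quat(UY)
t=face-d*.036
manip.reach([*t,.075],q)
print(np.round(sensors.current_eef_pos(),4))
manip.reach([*t,.028],q)
manip.sleep(.1)
print(np.round(sensors.current_eef_pos(),4),np.round(sensors.current_joint_positions(),2),np.round(sensors.current_contact_force(),1),sensors.current_time_s())
t=face-d*.030
try: manip.movel([*t,.02],vel=.05)
except manip.Unreachable as e: print(e)
print(np.round(sensors.current_eef_pos(),4))
p=snap("w_pre")
p=optics.capture("side");cv2.imwrite("pics/side2.png",p["image"][:,:,::-1])
E
python3 -c "
import cv2,numpy as np
cv2.imwrite('pics/pre.png',cv2.resize(np.hstack([cv2.imread('pics/w_pre.png'),cv2.imread('pics/side2.png')]),(800,300)))"
```

```text
[0.4028 0.1583 0.0743]
[0.4039 0.1588 0.029 ] [-0.21  0.74 -0.33  2.25  0.9   0.29  0.12] [ 0.3  0.6 -0.4] 23.2833
[0.409  0.1581 0.0198]
```

View pics/pre.png

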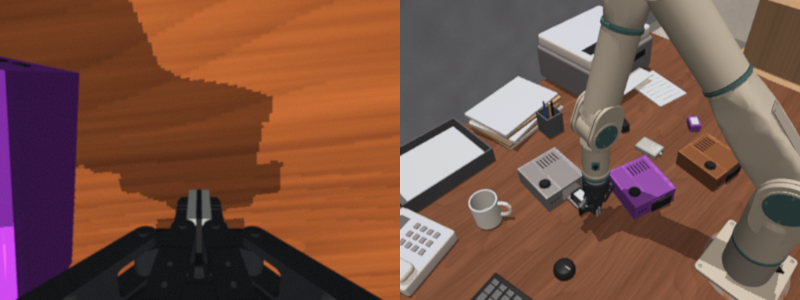

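The fingers stand in front of the plate with the box just behind (side view, about (195,590)). I'll push in guarded steps.

```bash
cat > push.py <<'E'
from h import *
from cell import manip,effector,sensors,optics,planner
d=np.array([np.cos(UY),np.sin(UY)]);face=np.array([.4387,.1550])
def fd(n=1):
    return np.mean([-(np.array(sensors.current_contact_force())[:2]-f0[:2])@d for _ in range(n)])
def pos(): return (np.array(sensors.current_eef_pos())[:2]-face)@d
E
python3 - <<'E'
import push; from push import *
push.f0=np.array(sensors.current_contact_force())
np.save("f0.npy",push.f0)
s=-.030
while s<.050:
    s+=.0015 if s<-.004 else .005
    manip.movel([*(face+d*s),.02],vel=.04)
    f=fd();print(round(s,4),round(pos(),4),round(f,1))
    if f>12: print("STOP");break
print(np.round(sensors.current_contact_force()-push.f0,1),sensors.current_time_s())
E
```

```text
-0.0285 -0.0284 0.1
-0.027 -0.0269 0.2
-0.0255 -0.0254 0.2
-0.024 -0.0239 0.4
-0.0225 -0.0224 -0.7
-0.021 -0.0209 0.4
-0.0195 -0.0193 -0.6
-0.018 -0.0179 -0.3
-0.0165 -0.0164 0.3
-0.015 -0.0149 0.1
-0.0135 -0.0134 -0.1
-0.012 -0.0119 -0.2
-0.0105 -0.0104 0.1
-0.009 -0.0096 3.1
-0.0075 -0.0079 3.2
-0.006 -0.006 2.4
-0.0045 -0.0043 3.4
-0.003 -0.0028 2.7
0.002 0.0024 3.0
0.007 0.0072 2.1
0.012 0.0121 3.2
0.017 0.017 3.1
0.022 0.022 3.7
0.027 0.0269 3.4
0.032 0.0319 3.8
0.037 0.0369 4.6
0.042 0.0418 4.3
0.047 0.0469 4.9
0.052 0.0518 5.5
[-5.5  0.2  1.6] 31.2583
```

```bash
python3 - <<'E'
import push; from push import *
push.f0=np.load("f0.npy")
s=.052
while s<.0668:
    s+=.001 if s<.0625 else .0004
    manip.movel([*(face+d*s),.02],vel=.02)
    f=fd(3);print(round(s,4),round(pos(),4),round(f,1))
    if f>16: print("STOP");break
print(np.round(sensors.current_contact_force()-push.f0,1),sensors.current_time_s())
p=snap("w_shut")
p=optics.capture("side");cv2.imwrite("pics/side3.png",p["image"][:,:,::-1])
E
```

```text
0.053 0.0525 5.1
0.054 0.0531 5.7
0.055 0.0534 7.5
0.056 0.054 8.7
0.057 0.0548 9.1
0.058 0.0555 9.8
0.059 0.0563 10.0
0.06 0.0571 10.4
0.061 0.058 10.2
0.062 0.0587 11.8
0.063 0.0607 8.8
0.0634 0.0614 9.2
0.0638 0.0617 9.0
0.0642 0.062 8.4
0.0646 0.0622 9.5
0.065 0.0625 9.7
0.0654 0.0628 9.8
0.0658 0.0632 9.2
0.0662 0.0635 10.0
0.0666 0.064 9.7
0.067 0.0643 9.9
[-9.8  1.   5.9] 36.5083
```

```bash
python3 - <<'E'
import push; from push import *
push.f0=np.load("f0.npy")
s=.067
while s<.0725:
    s+=.0004
    manip.movel([*(face+d*s),.02],vel=.02)
    f=fd(3);print(round(s,4),round(pos(),4),round(f,1))
    if f>15 or pos()>.067: print("STOP");break
print(np.round(sensors.current_contact_force()-push.f0,1),sensors.current_time_s())
E
```

```text
0.0674 0.0649 9.5
0.0678 0.065 10.7
0.0682 0.065 11.2
0.0686 0.0652 10.9
0.069 0.0654 12.6
0.0694 0.0655 12.5
0.0698 0.0658 12.5
0.0702 0.066 13.5
0.0706 0.0663 14.1
0.071 0.0665 15.2
STOP
[-15.2   0.8  10.2] 39.1083
```

The force has risen to 15 N at roughly the end position. I'll back off slowly and see whether it holds.

```bash
python3 - <<'E'
import push; from push import *
push.f0=np.load("f0.npy")
for s in (.069,.067,.065,.063,.060,.056,.050,.04,.03):
    manip.movel([*(face+d*s),.02],vel=.03)
    print(s,round(pos(),4),round(fd(3),1))
p=snap("w_after")
p=optics.capture("side");cv2.imwrite("pics/side3.png",p["image"][:,:,::-1]);print(sensors.current_time_s())
E
python3 -c "
import cv2,numpy as np
cv2.imwrite('pics/aft.png',cv2.resize(np.hstack([cv2.imread('pics/w_after.png'),cv2.imread('pics/side3.png')]),(800,300)))"
```

```text
0.069 0.0652 12.6
0.067 0.0649 9.2
0.065 0.0648 4.8
0.063 0.0645 -0.4
0.06 0.0602 -0.5
0.056 0.0557 0.5
0.05 0.0497 -0.4
0.04 0.0399 0.4
0.03 0.0299 -0.1
42.0583
```

View pics/aft.png

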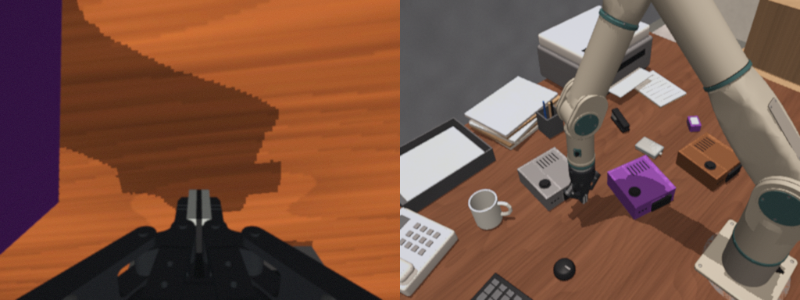

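The force fell to zero at 0.0645 and did not follow the fingers back, so the tray has latched. I'll raise the arm clear and verify.

```bash
python3 - <<'E'
from push import *
try: manip.movel([*(face+d*.02),.10],vel=.12)
except manip.Unreachable:
    manip.reach([*(face+d*.02),.10],quat(UY))
manip.reach([*(face-d*.0),.22],quat(UY))
manip.sleep(.3)
p=snap("w_end");W=cloud(p);im=p["image"]
m=(W[...,2]>.041)&(W[...,2]<.051)&(abs(W[...,0]-.51)<.03)&(abs(W[...,1]-.15)<.05)&(im.max(-1)<100)
q=W[m];print("plate",len(q),cv2.minAreaRect((q[:,:2]*1000).astype(np.float32)))
exp=np.array([.4427,.1548])+.075*d;print("expected shut",exp)
m=(W[...,2]>.066)&(W[...,2]<.08)&(np.hypot(*(W[...,:2]-u2w(-.03,.045)).transpose(2,0,1))<.02);print("button z",m.sum(),np.nanmedian(W[m][:,2]))
p=optics.capture("side");cv2.imwrite("pics/side4.png",p["image"][:,:,::-1]);W=cloud(p)
m=(W[...,2]>.066)&(W[...,2]<.08)&(np.hypot(*(W[...,:2]-u2w(-.03,.045)).transpose(2,0,1))<.02);print("button z side",m.sum(),np.nanmedian(W[m][:,2]))
print(sensors.current_time_s(),np.round(sensors.current_contact_force(),1))
E
python3 -c "
import cv2,numpy as np
cv2.imwrite('pics/end.png',cv2.resize(np.hstack([cv2.imread('pics/w_end.png'),cv2.imread('pics/side4.png')]),(800,300)))"
```

```text
plate 442 ((518.0494384765625, 150.24063110351562), (99.90225982666016, 12.938519477844238), 85.78710174560547)
expected shut [0.51728914 0.14696037]
button z 160 0.07090765418206024
button z side 109 0.0711275325895735
43.8417 [-0.1  0.3 -0.3]
```

View pics/end.png

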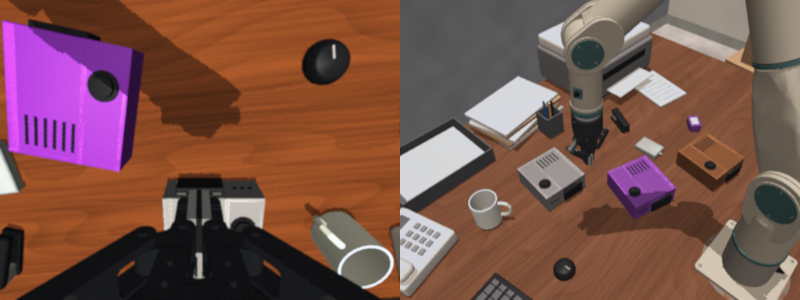

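```bash
python3 - <<'E'
from cell import order,sensors
order.close_job();print(sensors.current_time_s())
E
```

```text
the job is handed in; nothing more can be done
the job is handed in; nothing more can be done
```

I pressed the grey recorder's button (about 5 N) and the tray sprang out. I then set the black cartridge in the recess, pushed the tray home by its front plate, and handed the job in at about 44 s of the 72 s allowed. No verdict was reported.

- **Cartridge:** after I let go, it lay flat with its top at 39.5 mm (40 expected) and its centre about 1 mm from the recess centre. I could not see it again once the tray was shut.
- **Tray:** peak push was about 15 N, or about 18 N with the upward drag on the fingers. On backing off, the force fell to zero within about 2 mm of the end position and the tray stayed in. The last wrist and side pictures show it shut.
- **Button:** its top measured 70.9–71.1 mm at the end, against 71.4–72.1 mm before, so it is up again within measurement noise.
- **Failed check:** the final plate fit also took in part of the box front (100 mm wide instead of 72), so I did not rely on it.
- **Bystanders:** in the last pictures the mug, mouse, tin, stapler and pen pot look where they were. I did not measure their positions. The robot was clear of everything, with about zero contact force.

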